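# Load the engraver's long cell into its spring charger

### The arm

A 7-joint arm with a two-finger parallel gripper is mounted at the origin on a cart in front of the work surface, level with it; the furniture and walls round the work are solid. World frame = base frame: x ahead of the robot, y to its left, z up, the work surface at z = 0. Lengths are in mm, angles in rad, forces in N, time in s.
With the tool pointing down it reaches from about 400 to 875 mm from the base axis. Payload 4.4 kg.
Tool frame: the origin (TCP) lies at the very end of the fingers, on their centre line; the grasp point (between the pads) lies 19 mm behind it; z points along the fingers, y is the line along which they close (so a half turn about z gives the same grasp; the last joint's range is limited). The gripper opens to 85 mm and grips with 20 to 120 N. Pads are 22 mm wide; open, the fingers measure 114 mm over their backs; the gripper's body (76 mm by 85 mm) begins 54 mm behind the grasp point. The pads swing forward as they close: fully open they stand 13 mm farther back than shut.
Start: joints at [-1.291, 0.628, 0.038, 1.517, -0.027, 0.996, -0.02], TCP at [220.294, 611.546, 231.313] pointing down, gripper open.
Joint ranges: [-3.06, 3.06], [-0.37, 2.12], [-1.25, 1.32], [0.18, 2.47], [-1.1, 4.24], [0.23, 1.98], [-2.94, 2.94]. Speed limits (rad/s): [2.57, 2.57, 3.14, 3.14, 3.14, 3.14, 3.14].

### API

Orientations are given as [roll, pitch, yaw] about the fixed x, y, z axes, in that order (R = Rz(yaw) Ry(pitch) Rx(roll)).
In Python, from cell import read_state, get_image, camera_info, finish_job gives the robot as it stands.
- The arm moves only by the tool play_rows, never from a script. Its argument "deltas" is one flat list of numbers, 7 for each row, row after row: the shift along the tool's x, y, z in mm, then the turn, a rotation vector about the tool's x, y, z in rad, then the opening, from 0 (shut) to 1 (fully open). In form: [dx, dy, dz, ax, ay, az, grip, dx, dy, dz, ax, ay, az, grip, ...]. A call has 1 to 10 rows; each row is the pose to reach, as a shift and turn from the pose commanded when the call began, along the tool's axes at that moment; what a row does not reach only later rows make up. A row lasts 1/8 s, in which the tool goes at most 62.5 mm and 10.7 degrees, less where a joint would pass 70% of its speed; a pose out of reach is approached as far as the arm can. A call with a gripper value outside its range is refused whole. The fingers move at their own pace and stop on an object; the grip force is fixed at half the most. Time passes only in rows, so rows that repeat a pose let the fingers close. It gives the time, the measured TCP pose, the force, the opening and the grip force at its end, in the units of the state.
- read_state(): the state, without advancing time (a new reading comes with each control period).
- get_image(name): name is "side" or "top"; returns the picture (400x640x3 uint8, red, green, blue); there is no depth.
- camera_info(name): a dict with "fx", "fy", "cx", "cy" (pixels), "T" (4x4, takes a point from camera to world coordinates). Camera axes: x right, y down, z forward; pixel columns grow to the right and rows downward; lengths in mm; the calibration is good to about 2 mm. A picture is of the moment at which its call begins. camera_info takes no time and is no camera call.
- finish_job(): hands the job in; it is judged then, once.
The state is a dict: "clock": time; "qpos": joint angles; "qd": joint speeds; "tau": joint torques, N m; "eef_pos": TCP position; "tool_rot": TCP orientation; "force": force on the tool from outside, world axes, zero at the start; "torque": the same for the moment, N m; "width": finger opening in mm; "gripper_force": force on a finger pad.
Only numpy, scipy, OpenCV 4.12 (cv2) and the standard library are available. Lean on these libraries where they do the work, as an engineer would, in place of code of your own. Each camera call takes 0.05 s, during which the arm holds its last target. There are 200 camera calls.

### The job

Take the longer of the two cylinder cells out of the wooden stand and load it in the desk charger: with the cell tilted, slide its flat end in under the hood and push the spring tab back, then tip the nub end down in front of the end block, so that the cell lies level and fully home between tab and end contact. Let go of it, and leave the shorter cell in its place in the stand.

Things in the scene. Friction and masses are not known exactly. Their poses are not given: they have to be found in the camera images.
- long_cell_center (a point): centre of the longer cell, on its axis half-way along: plain grey cylinder, diameter 30 mm, 120 mm long over all, about 0.14 kg. Its x axis runs along the cylinder to the nub end: the last 4 mm is a steel nub 14 mm in diameter, with a thin dark band round the barrel near it; the other end is a flat steel face. It starts lying in either of the stand's two places.
- long_cell_nub (a point): middle of the outer face of the long cell's nub, on the axis, 60 mm from its centre; same axes
- short_cell_center (a point): centre of the shorter cell: the same but 88 mm long over all; it does not fit and lies in the stand's other place
- stand: fixed open wooden stand; origin under its middle on the desk, x along the lying cells (nubs to +x). Base 92 x 122 x 8 mm; two places at y = +-40 mm. A lying cell's axis is 37 mm above the desk, on rests 12 mm thick at x = +-34 mm with cheeks up to 32 mm above the desk; between the rests only the base is under the cell, so fingers can go down beside it.
- charger: fixed grey charger, 162 x 66 mm, 62 mm high; origin on the desk below the middle of its one open bay, x along the bay from hood end to contact end, z up. Bay floor 16 mm above the desk. Cheeks up to 31 mm above the desk, 35 mm apart, at x = -84 to -36 and +29 to +60 mm; between them only a 22 mm wide floor strip on a 6 mm base plate, so fingers can pass beside the cell.
- hood_edge (a point): middle of the lower edge of the charger's hood, 52 mm before the bay's middle, 56 mm above the desk (hood top 62 mm); charger axes. Beneath it the spring tab: upright brass plate 26 mm wide, 17 to 45 mm above the desk, face at charger x = -54 mm when free.
- end_contact (a point): middle of the fixed brass contact on the end block's face, charger x = +60 mm, 31 mm above the desk; charger axes. The end block is solid, its top 62 mm above the desk. The nub of a seated cell rests here.
- seat (a point): where the seated cell's centre belongs, 31 mm above the desk; charger axes. The cell then spans charger x = -60 to +60 mm. Hood and end block let it in only tilted, flat end first and low (at least about 20 degrees, 25 to 35 is comfortable); while it tips down the tab must be held up to 5 mm farther back than when seated.
- spring_tab (a joint): travel of the spring tab in m: 0 free, grows as it is pushed to charger -x, 0.016 at its stop, about 0.006 with the cell seated; it pushes back with about 3 N at first, 5 N seated, 8 N at the stop
Things that resemble listed ones, but are neither listed nor needed, are in the scene too. What is shaped like the part that bears long_cell_center but orange or purple is not meant.

How it is judged:
By the outcome, as a careful person would: the job done as asked, in the order asked, and still so for the second after the job is handed in, with the robot touching nothing.
It also fails if it takes over 40 s, if anything falls off the work surface, if the arm or the gripper's body presses on something with over 40 N, if the wrist force passes 120 N, or if a joint passes its speed limit or range.

## Working session

There is one attempt and no reset: what is moved stays moved. The work goes in short steps, Python scripts to look and compute and a tool call to move; the robot and the scene stay as the last step left them, time stands still between calls to the robot, and variables do not carry over. Pictures are saved under pics/ and viewed, at most 10 in all, crops included, and the job is handed in when it is done.

Besides the shell and the picture viewer there is one more tool, called after "Request:" by a JSON object that holds its "fn" and its "kwargs", one argument or row to a line. play_rows: Moves the arm, as the interface text tells. Its arguments: {"type":"object","properties":{"deltas":{"type":"array"}},"required":["deltas"]}

```bash
mkdir -p pics; ls; python3 - <<'E'
from cell import *
import cv2,numpy as np
np.set_printoptions(precision=3,suppress=True)
for n in("side","top"):
    im=get_image(n);cv2.imwrite(f"pics/{n}0.png",im[:,:,::-1]);c=camera_info(n);print(n,c["fx"],c["fy"],c["cx"],c["cy"]);print(np.array(c["T"]))
s=read_state();print(s)
E
```

```text
pics
side 415.7988306258019 415.7988306258019 324.4196353571529 191.76478557293623
[[  -0.973   -0.119    0.198  226.791]
 [  -0.231    0.526   -0.818 1536.284]
 [  -0.007   -0.842   -0.54   853.765]
 [   0.       0.       0.       1.   ]]
top 399.14104813715 399.14104813715 310.75906002247353 197.62714807080795
[[  -0.015   -0.993    0.119  343.208]
 [  -1.       0.017    0.023  340.968]
 [  -0.025   -0.119   -0.993 1229.558]
 [   0.       0.       0.       1.   ]]
{'clock': 0.1, 'qpos': array([-1.291,  0.629,  0.038,  1.518, -0.027,  0.996, -0.02 ]), 'qd': array([-0.001, -0.001, -0.002, -0.001, -0.001, -0.001,  0.001]), 'tau': array([  0.003, -56.453,   1.231, -19.397,   0.011,   0.005,  -0.   ]), 'eef_pos': array([220.088, 611.023, 230.49 ]), 'tool_rot': array([-3.14 ,  0.   ,  2.796]), 'force': array([ 0.513,  0.021, -0.576]), 'torque': array([ 0.017, -0.009,  0.06 ]), 'gripper_force': 0.0, 'width': 85.50732239329108}
```

View pics/side0.png

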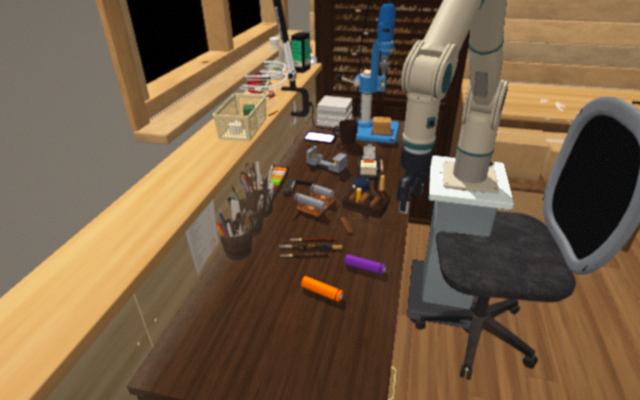

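View pics/top0.png

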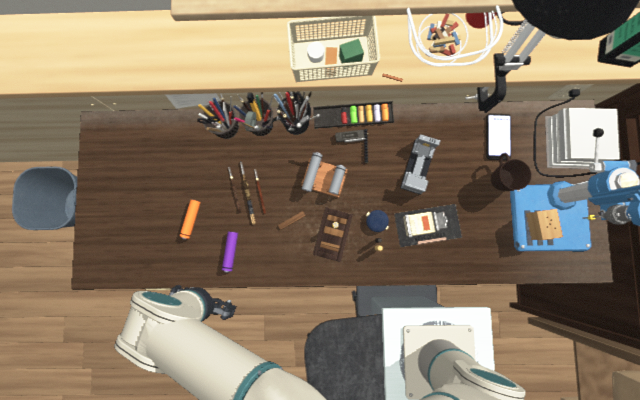

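The side view shows the stand with two grey cells near (315,200) and the charger near (327,160). In the top view the long cell is at about (313,171), the short one at (338,178) and the charger at (420,165). I'll enlarge both.

```bash
python3 - <<'E'
import cv2,numpy as np
t=cv2.imread("pics/top0.png");s=cv2.imread("pics/side0.png")
a=cv2.resize(t[125:205,295:455],None,fx=5,fy=5,interpolation=cv2.INTER_CUBIC)
b=cv2.resize(s[135:225,280:400],None,fx=6,fy=6,interpolation=cv2.INTER_CUBIC)
cv2.imwrite("pics/ta.png",a);cv2.imwrite("pics/sb.png",b)
E
```

```text
(no output)
```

View pics/ta.png

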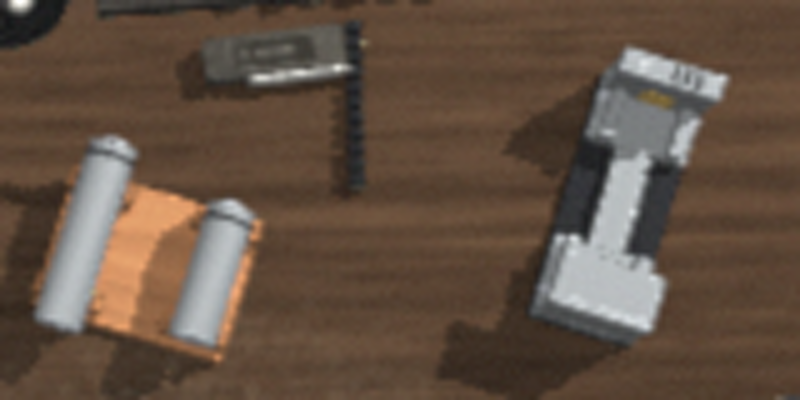

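View pics/sb.png

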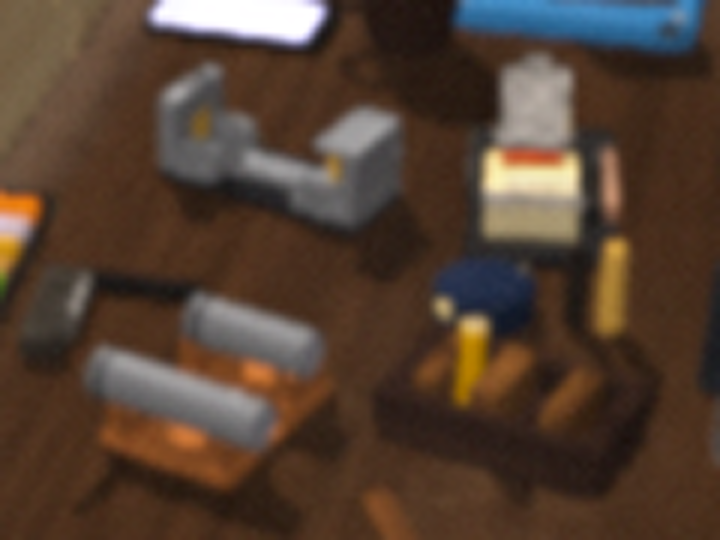

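The top crop confirms that the long cell is the left one. Its nub with the dark band is at crop (113,145), the image-up end, and its flat end is at (58,325). The charger's hood is at the lower end (600,290) and its end block at the upper end (672,75). The side crop agrees.

```bash
cat > h.py <<'E'
import numpy as np,cv2
from cell import camera_info
def ray(n,uv,z):
    c=camera_info(n);T=np.array(c["T"]);uv=np.atleast_2d(uv)
    d=np.c_[(uv[:,0]-c["cx"])/c["fx"],(uv[:,1]-c["cy"])/c["fy"],np.ones(len(uv))]@T[:3,:3].T
    return T[:3,3]+d*((z-T[2,3])/d[:,2])[:,None]
def proj(n,P):
    c=camera_info(n);T=np.array(c["T"]);p=(np.atleast_2d(P)-T[:3,3])@T[:3,:3]
    return np.c_[p[:,0]/p[:,2]*c["fx"]+c["cx"],p[:,1]/p[:,2]*c["fy"]+c["cy"]]
def mask(im,x0,y0,x1,y1,f=8):
    a=cv2.resize(im[y0:y1,x0:x1],None,fx=f,fy=f,interpolation=cv2.INTER_CUBIC)
    h=cv2.cvtColor(a,cv2.COLOR_BGR2HSV);return a,h
E
python3 - <<'E'
from h import *
np.set_printoptions(precision=1,suppress=True)
t=cv2.imread("pics/top0.png");f=8
x0,y0=295,125
a,h=mask(t,x0,y0,455,205,f)
m=((h[...,1]<70)&(h[...,2]>85)).astype(np.uint8)*255
m=cv2.morphologyEx(m,cv2.MORPH_OPEN,np.ones((9,9)))
cs=cv2.findContours(m,cv2.RETR_EXTERNAL,cv2.CHAIN_APPROX_NONE)[0]
o=a.copy();cv2.drawContours(o,cs,-1,(0,0,255),2)
px=lambda p:(np.array(p)+.5)/f-.5+[x0,y0]
for c in cs:
    if cv2.contourArea(c)<3000: continue
    r=cv2.minAreaRect(c);b=cv2.boxPoints(r);print(cv2.contourArea(c),r[0]); 
    for z in(37,62): w=ray("top",px(b),z);print(z,w[:,:2].tolist() and np.round(w[:,:2],1).tolist(),'ctr',w[:,:2].mean(0),'sides',np.linalg.norm(w[1]-w[0]),np.linalg.norm(w[2]-w[1]))
# bright top faces
m2=((h[...,1]<40)&(h[...,2]>175)).astype(np.uint8)*255
cs2=cv2.findContours(m2,cv2.RETR_EXTERNAL,cv2.CHAIN_APPROX_NONE)[0]
cv2.drawContours(o,cs2,-1,(0,255,0),1)
cv2.imwrite("pics/m.png",cv2.resize(o,(800,400))[:, :])
E
```

```text
18057.5 (340.4756774902344, 432.9541015625)
37 [[503.0, 316.8], [592.2, 287.7], [582.3, 258.2], [493.3, 287.5]] ctr [542.7 287.6] sides 93.8210555953572 31.089511037294876
62 [[499.6, 317.3], [587.0, 288.8], [577.3, 260.0], [490.2, 288.7]] ctr [538.5 288.7] sides 91.8542532471838 30.43777115946373
25079.5 (138.5432891845703, 371.22186279296875)
37 [[513.4, 398.6], [633.2, 359.5], [622.4, 328.1], [502.9, 367.6]] ctr [568.  363.5] sides 126.00968705718181 33.163473683078166
62 [[509.8, 397.4], [627.1, 359.1], [616.5, 328.4], [499.6, 367.0]] ctr [563.3 363. ] sides 123.36810359999319 32.46825662865932
57784.0 (1011.0740356445312, 307.9366149902344)
37 [[515.1, 97.8], [681.4, 40.8], [656.8, -31.1], [491.5, 26.8]] ctr [586.2  33.6] sides 175.7992449755825 75.96913989222584
62 [[511.5, 102.9], [674.3, 47.0], [650.2, -23.3], [488.4, 33.4]] ctr [581.1  40. ] sides 172.11390626743233 74.37657325800295
7060.5 (474.02001953125, 87.6399917602539)
37 [[687.8, 267.3], [695.8, 203.7], [662.7, 200.1], [654.7, 263.5]] ctr [675.3 233.6] sides 64.11865460913644 33.29840117422686
62 [[680.6, 268.8], [688.4, 206.5], [656.0, 203.0], [648.2, 265.1]] ctr [668.3 235.9] sides 62.77451368419456 32.60035558942399
```

View pics/m.png

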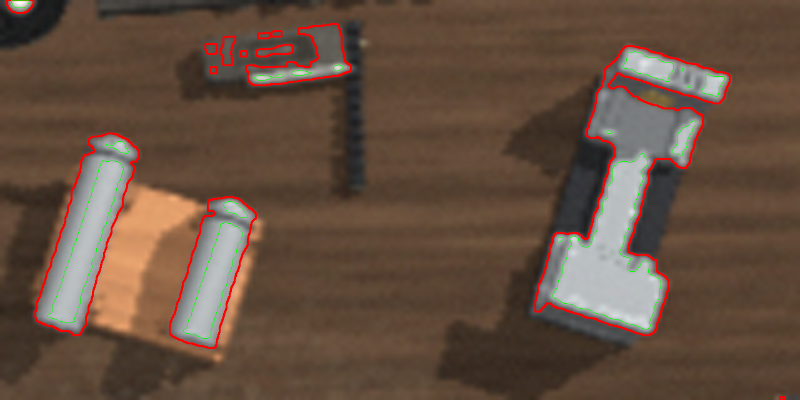

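The contours are clean. Next I fit the charger pose from its corners at z = 62 and check it in both views.

```bash
python3 - <<'E'
from h import *
np.set_printoptions(precision=2,suppress=True)
M=np.array([[78,33],[78,-33],[60,-33],[60,33],[-52,33],[-52,-33],[-84,-33],[-84,33]],float)
I=np.array([[625,48],[730,75],[720,103],[616,76],[557,238],[666,277],[655,334],[545,302]],float)
W=ray("top",(I+.5)/5-.5+[295,125],62)[:,:2]
A=M-M.mean(0);B=W-W.mean(0);th=np.arctan2((A[:,0]*B[:,1]-A[:,1]*B[:,0]).sum(),(A*B).sum())
R=np.array([[np.cos(th),-np.sin(th)],[np.sin(th),np.cos(th)]]);t=W.mean(0)-R@M.mean(0)
print("charger",t,np.degrees(th));print((W-t)@R-M)
T=lambda P:np.c_[P[:,:2]@R.T+t,P[:,2]]
pts=np.r_[np.c_[M,np.full(8,62)],np.c_[M[:2],[6,6]],np.c_[M[6:],[6,6]],[[-54,0,31],[60,0,31],[-36,11,16],[-36,-11,16],[29,11,16],[29,-11,16]]]
cd=np.array([119.8,-39.1]);cd/=np.linalg.norm(cd);c0=np.array([568.5,363.4]);nn=np.array([-cd[1],cd[0]])
cell=np.array([[*(c0+s*cd),37] for s in(-60,0,60)]+[[*(c0+s*cd+k*nn),37] for s in(-60,56) for k in(-15,15)])
print("cell yaw",np.degrees(np.arctan2(cd[1],cd[0])))
out=[]
for n,(x0,y0,x1,y1) in(("top",(295,125,455,205)),("side",(280,135,400,225))):
    im=cv2.imread(f"pics/{n}0.png");f=800/(x1-x0) if n=="top" else 3.9*1.0
    f=5 if n=="top" else 5
    a=cv2.resize(im[y0:y1,x0:x1],None,fx=f,fy=f,interpolation=cv2.INTER_CUBIC)
    for P,col in((T(pts),(0,0,255)),(cell,(0,255,0))):
        for p in (proj(n,P)-[x0,y0]+.5)*f-.5: cv2.circle(a,tuple(int(v) for v in np.round(p)),3,col,1)
    out.append(a)
h=max(x.shape[0] for x in out)
cv2.imwrite("pics/ov.png",np.vstack([out[0][:,:],np.zeros((1,800,3),np.uint8)])[:0] if 0 else np.hstack([out[0][30:350,0:0],cv2.resize(out[1],(800,600))]))
E
```

```text
charger [586.72  35.51] -19.22211679520274
[[-2.66 -1.97]
 [ 0.69  0.31]
 [ 0.49  1.16]
 [-2.73 -1.78]
 [ 4.6   3.18]
 [ 2.13  1.87]
 [-0.34 -1.6 ]
 [-2.18 -1.17]]
cell yaw -18.075506991898717Traceback (most recent call last):
  File "<stdin>", line 23, in <module>
    return _nx.concatenate(arrs, 1, dtype=dtype, casting=casting)
           ~~~~~~~~~~~~~~~^^^^^^^^^^^^^^^^^^^^^^^^^^^^^^^^^^^^^^^
ValueError: all the input array dimensions except for the concatenation axis must match exactly, but along dimension 0, the array at index 0 has size 320 and the array at index 1 has size 600
```

```bash
python3 - <<'E'
from h import *
np.set_printoptions(precision=2,suppress=True)
t=cv2.imread("pics/top0.png");f=8;x0,y0=400,128
a,h=mask(t,x0,y0,450,198,f)
px=lambda p:(np.array(p,float)+.5)/f-.5+[x0,y0]
for thr in (150,170):
  m=((h[...,1]<45)&(h[...,2]>thr)).astype(np.uint8)*255
  m=cv2.morphologyEx(m,cv2.MORPH_CLOSE,np.ones((25,25)))
  m=cv2.morphologyEx(m,cv2.MORPH_OPEN,cv2.getStructuringElement(cv2.MORPH_RECT,(31,31)))
  n,l,st,cen=cv2.connectedComponentsWithStats(m)
  for i in range(1,n):
    c=cv2.findContours((l==i).astype(np.uint8),0,1)[0][0];r=cv2.minAreaRect(c);W=ray("top",px(cv2.boxPoints(r)),62)
    print(thr,st[i],ray("top",px(cen[i]),62)[0,:2],W.mean(0)[:2],np.linalg.norm(W[1]-W[0]),np.linalg.norm(W[2]-W[1]))
t0=np.array([586.7,35.5]);th=np.radians(-19.2);R=np.array([[np.cos(th),-np.sin(th)],[np.sin(th),np.cos(th)]])
M=np.array([[78,33],[78,-33],[60,-33],[60,33],[-52,33],[-52,-33],[-84,-33],[-84,33]],float)
T=lambda P:np.c_[P[:,:2]@R.T+t0,P[:,2]]
pts=np.r_[np.c_[M,np.full(8,62)],np.c_[M[:2],[6,6]],np.c_[M[6:],[6,6]],[[-54,0,31],[60,0,31],[-36,11,16],[-36,-11,16],[29,11,16],[29,-11,16]]]
cd=np.array([119.8,-39.1]);cd/=np.linalg.norm(cd);c0=np.array([568.5,363.4]);nn=np.array([-cd[1],cd[0]])
cell=np.array([[*(c0+s*cd),37] for s in(-60,0,60)]+[[*(c0+s*cd+k*nn),37] for s in(-60,56) for k in(-15,15)])
out=[]
for n,(x0,y0,x1,y1),F in(("top",(295,125,455,205),5),("side",(280,135,370,215),5)):
    im=cv2.imread(f"pics/{n}0.png")
    a=cv2.resize(im[y0:y1,x0:x1],None,fx=F,fy=F,interpolation=cv2.INTER_CUBIC)
    for P,col in((T(pts),(0,0,255)),(cell,(0,255,0))):
        for p in (proj(n,P)-[x0,y0]+.5)*F-.5: cv2.circle(a,tuple(int(v) for v in np.round(p)),2,col,1)
    out.append(a)
cv2.imwrite("pics/ov.png",np.hstack([out[0][:,470:],out[1]]))
E
```

```text
150 [281  96  32  31 992] [644.91  -9.24] [644.92  -9.24] 11.442770197568844 11.427211217165821
150 [   49   231   169   267 25714] [541.56  54.32] [550.97  55.53] 61.856911698539996 99.47655116907164
170 [   52   233   164   263 23768] [541.1   54.25] [550.96  55.34] 60.010967800208974 97.98189514006762
```

View pics/ov.png

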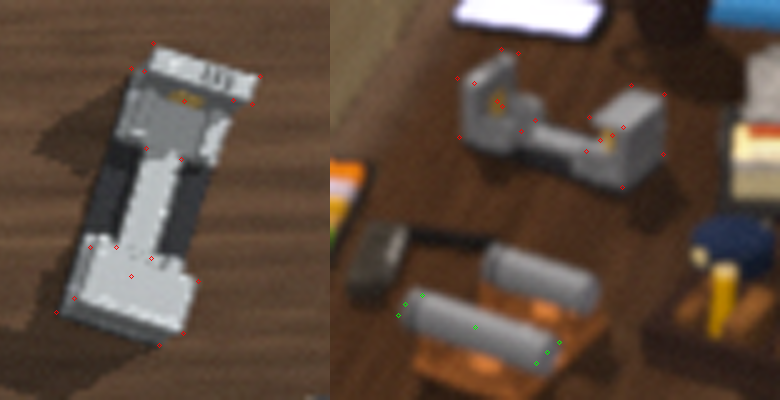

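The overlay matches. The charger is at (586.7, 35.5) with yaw −19.2°, and the cell centre is at about (567.5, 363.7) with yaw −18.1°. The side-view cell points sit about 1–2 px off, which is within calibration. Moving above the cell now.

Request:
{"fn": "play_rows", "kwargs": {
  "deltas": [-55, -15, 0, 0, 0, 0, 0.8, -110, -30, 0, 0, 0, 0, 0.8, -170, -46, 10, 0, 0, -0.01, 0.8, -228, -62, 30, 0, 0, -0.02, 0.8, -285, -78, 50, 0, 0, -0.03, 0.8, -340, -94, 70, 0, 0, -0.03, 0.8, -385, -107, 90, 0, 0, -0.03, 0.8, -411, -115.5, 108, 0, 0, -0.03, 0.8, -411, -115.5, 111, 0, 0, -0.03, 0.8, -411, -115.5, 111, 0, 0, -0.03, 0.8]
}}

```text
clock: 1.35
eef_pos: [566.5, 364.7, 120.0]
tool_rot: [3.141, -0.002, 2.827]
force: [-0.3, -0.7, -0.4]
width: 68.2
gripper_force: 0.0
```

```bash
cat >> h.py <<'E'
from scipy.spatial.transform import Rotation as Ro
from cell import read_state
np.set_printoptions(precision=2,suppress=True)
C0=np.array([586.7,35.5]);CY=np.radians(-19.2)
def delta(p,rpy):
    "tool-frame delta from measured pose to the target"
    s=read_state();R=Ro.from_euler("xyz",s["tool_rot"])
    return np.r_[R.inv().apply(np.array(p)-s["eef_pos"]),(R.inv()*Ro.from_euler("xyz",rpy)).as_rotvec()*1000]
def st():
    s=read_state();print(s["clock"],s["eef_pos"],s["tool_rot"],s["force"],s["width"],s["gripper_force"])
E
python3 - <<'E'
from h import *
st();print(delta([567.5,363.7,17],[np.pi,0,np.radians(161.9)]))
E
```

```text
1.35 [566.49 364.73 120.01] [ 3.14 -0.    2.83] [-0.27 -0.72 -0.41] 68.17317295442629 0.0
[ -1.47  -0.68 103.01   0.12  -1.82   1.24]
```

Request:
{"fn": "play_rows", "kwargs": {
  "deltas": [-1.5, -0.7, 40, 0, 0, 0, 0.8, -1.5, -0.7, 75, 0, 0, 0, 0.8, -1.5, -0.7, 95, 0, 0, 0, 0.8, -1.5, -0.7, 102, 0, 0, 0, 0.8, -1.5, -0.7, 102, 0, 0, 0, 0.8]
}}

```text
clock: 1.98
eef_pos: [569.1, 363.2, 18.9]
tool_rot: [3.141, 0.0, 2.826]
force: [1.0, -0.9, 0.0]
width: 68.5
gripper_force: 0.0
```

```bash
python3 - <<'E'
from h import *
from cell import get_image
st()
o=[]
for n,(x0,y0,x1,y1) in(("top",(280,130,360,210)),("side",(270,150,350,230))):
    im=get_image(n)[:,:,::-1];cv2.imwrite(f"pics/{n}1.png",im)
    o.append(cv2.resize(im[y0:y1,x0:x1],None,fx=5,fy=5,interpolation=cv2.INTER_CUBIC))
cv2.imwrite("pics/g1.png",np.hstack(o))
E
```

```text
1.975 [569.14 363.21  18.93] [3.14 0.   2.83] [ 1.04 -0.86  0.05] 68.54400943875255 0.0
```

View pics/g1.png

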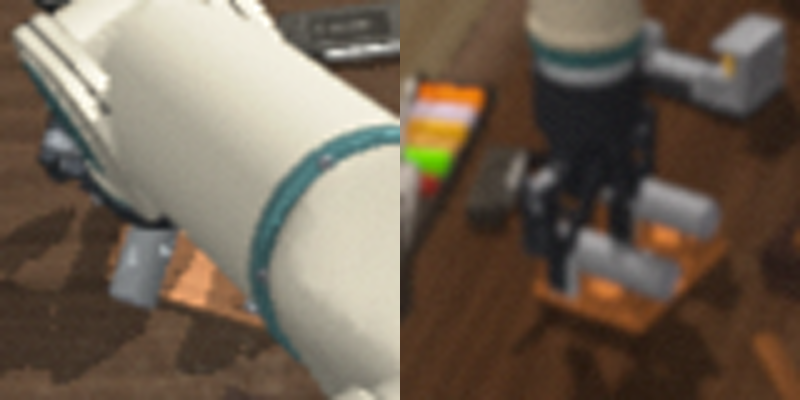

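The fingers straddle the long cell in the side view, with the near finger at crop (565,240) and the flat end at (675,275). Checking where along the cell they sit.

```bash
python3 - <<'E'
from h import *
u=np.array([.951,-.310]);n=np.array([.310,.951]);c=np.array([567.5,363.7]);t=np.array([569.1,363.2])
P=[[*(t+n*40),22],[*(t+n*40),40],[*(t-n*40),40],[*(c-u*60),37],[*(c+u*60),37],[*c,37]]
print((proj("side",P)-[270,150]+.5)*5+[400,0])
E
```

```text
[[563.81 298.08]
 [562.87 276.76]
 [625.13 222.67]
 [669.18 278.07]
 [526.85 229.57]
 [596.73 253.38]]
```

Predicted and seen positions agree, so I'll close and lift.

Request:
{"fn": "play_rows", "kwargs": {
  "deltas": [0, 0, 0, 0, 0, 0, 0.2, 0, 0, 0, 0, 0, 0, 0, 0, 0, 0, 0, 0, 0, 0, 0, 0, 0, 0, 0, 0, 0, 0, 0, 0, 0, 0, 0, 0]
}}

```text
clock: 2.7
eef_pos: [569.4, 362.5, 19.1]
tool_rot: [3.141, 0.001, 2.826]
force: [-1.5, -0.4, 6.0]
width: 28.4
gripper_force: 58.8
```

```bash
python3 -c "
from h import *
st()"
```

```text
2.7 [569.39 362.49  19.13] [3.14 0.   2.83] [-1.55 -0.43  5.99] 28.36786635571407 58.79782319068909
```

Request:
{"fn": "play_rows", "kwargs": {
  "deltas": [0, 0, -25, 0, 0, 0, 0, 0, 0, -75, 0, 0, 0, 0, -5, -12, -125, 0, 0, 0, 0, -21, -55, -141, 0, 0, 0.005, 0, -43, -112, -141, 0, 0, 0.01, 0, -65, -169, -141, 0, 0, 0.015, 0, -87, -226, -141, 0, 0, 0.02, 0, -107, -278, -141, 0, 0, 0.02, 0, -118, -305.5, -141, 0, 0, 0.02, 0, -118, -305.5, -141, 0, 0, 0.02, 0]
}}

```text
clock: 3.95
eef_pos: [586.1, 31.2, 159.0]
tool_rot: [-3.139, -0.0, 2.8]
force: [-0.7, 0.8, -2.2]
width: 28.2
gripper_force: 59.5
```

```bash
python3 - <<'E'
from h import *
st()
# tilt 30 deg keeping TCP fixed +: print charger coordinates of TCP
s=read_state();d=s["eef_pos"][:2]-C0;c,q=np.cos(CY),np.sin(CY);print("chg",c*d[0]+q*d[1],-q*d[0]+c*d[1])
E
```

```text
3.95 [586.08  31.25 158.95] [-3.14 -0.    2.8 ] [-0.65  0.83 -2.21] 28.226363213486653 59.53570246696472
chg 0.8112371110592282 -4.218502518430213
```

```bash
cat >> h.py <<'E'
def tgt(xc,yc,zc,deg,a=2.2,g=18,yaw=0):
    R=Ro.from_euler("z",CY+np.pi+yaw)*Ro.from_euler("x",np.pi)*Ro.from_rotvec([0,-np.radians(deg),0])
    p=np.r_[C0+Ro.from_euler("z",CY).as_matrix()[:2,:2]@[xc,yc],zc]+R.apply([-a,0,g])
    return p,R.as_euler("xyz")
def cellpose(a=2.2,g=18):
    s=read_state();R=Ro.from_euler("xyz",s["tool_rot"]);p=s["eef_pos"]+R.apply([a,0,-g])
    Z=Ro.from_euler("z",-CY);q=Z.apply(p-np.r_[C0,0]);ax=Z.apply(R.apply([-1,0,0]))
    print("cell in charger",q,"axis tilt",np.degrees(np.arcsin(ax[2])),"yaw",np.degrees(np.arctan2(ax[1],ax[0])),"F",Z.apply(s["force"]),s["width"])
E
python3 - <<'E'
from h import *
cellpose();print(delta(*tgt(14,0,115,30)))
E
```

```text
cell in charger [ -1.39  -4.17 176.95] axis tilt -0.0008543608202321119 yaw -0.387008812520467 F [-0.89  0.56 -2.21] 28.226363213486653
[ -24.07    4.5    58.43   -3.84 -523.62   -6.04]
```

Request:
{"fn": "play_rows", "kwargs": {
  "deltas": [-5, 1, 10, 0, -0.1, 0, 0, -10, 2, 20, 0, -0.22, 0, 0, -15, 3, 35, 0, -0.34, 0, 0, -20, 4, 50, 0, -0.45, -0.003, 0, -24, 4.5, 58.5, -0.004, -0.524, -0.006, 0, -24, 4.5, 58.5, -0.004, -0.524, -0.006, 0, -24, 4.5, 58.5, -0.004, -0.524, -0.006, 0, -24, 4.5, 58.5, -0.004, -0.524, -0.006, 0]
}}

```text
clock: 4.95
eef_pos: [607.6, 6.4, 108.7]
tool_rot: [-3.063, 0.49, 2.816]
force: [0.3, 0.6, -1.8]
width: 28.5
gripper_force: 59.5
```

```bash
python3 - <<'E'
from h import *
from cell import get_image
cellpose();print(delta(*tgt(14,0,63,30)))
for n in("side","top"): cv2.imwrite(f"pics/{n}2.png",get_image(n)[:,:,::-1])
x0,y0=290,110;im=cv2.imread("pics/side2.png")
a=cv2.resize(im[y0:y0+75,x0:x0+80],None,fx=7,fy=7,interpolation=cv2.INTER_CUBIC)
s=read_state();R=Ro.from_euler("xyz",s["tool_rot"]);c=s["eef_pos"]+R.apply([2.2,0,-18])
for v in([-60,0,0],[60,0,0],[60,0,15],[60,0,-15],[-60,0,15],[-60,0,-15]):
    p=(proj("side",c+R.apply(v))[0]-[x0,y0]+.5)*7-.5;cv2.circle(a,tuple(int(q) for q in p),3,(0,0,255),1)
cv2.imwrite("pics/h2.png",a)
E
```

```text
cell in charger [ 18.87 -19.29 123.5 ] axis tilt 28.09221261836593 yaw 0.5324359372682652 F [ 0.05  0.69 -1.81] 28.497159194499055
[ 32.03  24.61  49.35 -74.19 -32.96   9.43]
```

View pics/h2.png

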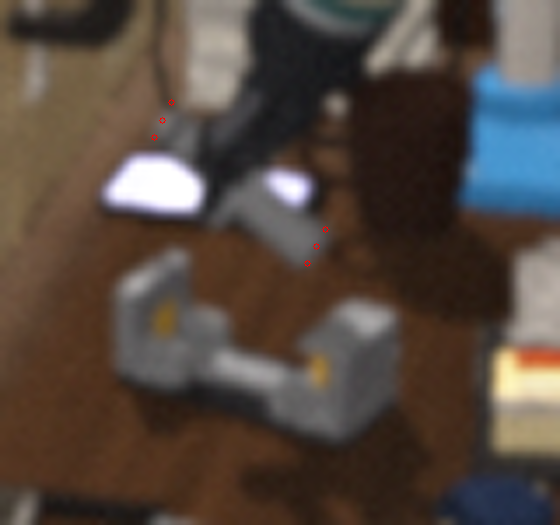

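The side view shows the tilted cell with its flat end near crop (315,248) and nub near (168,125), close to prediction. However, the arm has not reached its target, with lateral off by −19 mm, so I'm checking the joints.

```bash
python3 - <<'E'
from h import *
s=read_state();print(s["qpos"],s["qd"]);cellpose();print(delta(*tgt(14,0,115,30)))
E
```

```text
[-0.24  0.66 -0.01  2.15  1.71  0.33 -0.67] [ 0.01 -0.01  0.03 -0.03 -0.21  0.01  0.23]
cell in charger [ 17.27 -19.05 122.48] axis tilt 27.850281512058075 yaw 0.7424809340492502 F [-0.34 -0.43 -1.49] 28.07020943339302
[  5.49  20.74   3.51 -74.   -37.04  12.84]
```

j6 is close to its lower limit, so tilting the tool a full 30° backwards is out of reach. I'll put the cell back in the stand and re-grasp it with the tool leaning about 17° the other way. The tool then only needs about +10° when the cell is at 27°.

```bash
python3 - <<'E'
from h import *
print(delta([586,31.2,170],[np.pi,0,2.80]))
E
```

```text
[ -5.57  10.95 -68.69 -73.97 486.55  -0.46]
```

Request:
{"fn": "play_rows", "kwargs": {
  "deltas": [0, 0, -10, 0, 0.12, 0, 0, 0, 0, -25, 0, 0.24, 0, 0, 0, 0, -40, 0, 0.36, 0, 0, 0, 0, -60, 0, 0.48, 0, 0, 0, 0, -60, 0, 0.52, 0, 0, 0, 0, -60, 0, 0.52, 0, 0]
}}

```text
clock: 5.8
eef_pos: [584.6, 18.3, 163.4]
tool_rot: [-3.078, -0.032, 2.772]
force: [-0.1, 0.7, -2.5]
width: 28.2
gripper_force: 59.7
```

```bash
python3 - <<'E'
from h import *
s=read_state();print(s["qpos"],s["qd"]);st();print(delta([569.4,362.5,160],[np.pi,0,2.826]))
E
```

```text
[ 0.21  0.69 -0.51  1.71  0.45  0.92  0.7 ] [ 0.11  0.14 -0.11 -0.18 -0.19  0.3   0.24]
5.8 [584.57  18.31 163.44] [-3.08 -0.03  2.77] [-0.1   0.73 -2.49] 28.21856332521399 59.74646866321564
[138.22 315.36 -12.38 -63.17 -33.41 -52.71]
```

Request:
{"fn": "play_rows", "kwargs": {
  "deltas": [10, 25, -5, -0.02, -0.01, -0.02, 0, 32, 75, -12, -0.04, -0.02, -0.04, 0, 56, 130, -12, -0.06, -0.03, -0.05, 0, 80, 185, -12, -0.063, -0.033, -0.053, 0, 104, 240, -12, -0.063, -0.033, -0.053, 0, 126, 288, -12, -0.063, -0.033, -0.053, 0, 138, 315, -12, -0.063, -0.033, -0.053, 0, 138, 315, -12, -0.063, -0.033, -0.053, 0, 138, 315, -12, -0.063, -0.033, -0.053, 0]
}}

```text
clock: 6.92
eef_pos: [565.3, 361.8, 155.2]
tool_rot: [-3.133, 0.001, 2.831]
force: [-0.4, -0.6, -1.9]
width: 28.5
gripper_force: 59.7
```

```bash
python3 - <<'E'
from h import *
s=read_state();print(s["qpos"]);st();print(delta([569.4,362.5,19.6],[np.pi,0,2.826]))
E
```

```text
[-0.33  0.79 -0.51  1.51  0.44  0.97  0.29]
6.925 [565.33 361.84 155.18] [-3.13  0.    2.83] [-0.39 -0.56 -1.91] 28.45470671882302 59.722445011138916
[ -3.58   3.02 135.56  -8.43   0.7    4.58]
```

Request:
{"fn": "play_rows", "kwargs": {
  "deltas": [-3.6, 3, 40, -0.008, 0, 0.004, 0, -3.6, 3, 85, -0.008, 0, 0.004, 0, -3.6, 3, 115, -0.008, 0, 0.004, 0, -3.6, 3, 126, -0.008, 0, 0.004, 0, -3.6, 3, 126, -0.008, 0, 0.004, 0]
}}

```text
clock: 7.55
eef_pos: [571.0, 361.4, 29.3]
tool_rot: [-3.141, 0.002, 2.824]
force: [1.2, 0.3, -1.0]
width: 28.4
gripper_force: 59.7
```

```bash
python3 - <<'E'
from h import *
st();print(delta([569.4,362.5,19.3],[np.pi,0,2.826]))
E
```

```text
7.55 [571.01 361.38  29.29] [-3.14  0.    2.82] [ 1.16  0.34 -0.98] 28.389047708112006 59.73828971385956
[ 1.89  0.56  9.99 -0.41  1.68 -2.48]
```

Request:
{"fn": "play_rows", "kwargs": {
  "deltas": [1.5, 0.5, 6, 0, 0, -0.002, 0, 1.5, 0.5, 10, 0, 0, -0.002, 0, 1.5, 0.5, 10, 0, 0, -0.002, 0, 1.5, 0.5, 10, 0, 0, -0.002, 0.65, 1.5, 0.5, 10, 0, 0, -0.002, 0.65, 1.5, 0.5, 10, 0, 0, -0.002, 0.65, 5, 0.5, 9.5, 0, 0.13, -0.002, 0.65, 9, 0.5, 9, 0, 0.25, -0.002, 0.65, 12.5, 0.5, 9, 0, 0.297, -0.002, 0.65, 12.5, 0.5, 9, 0, 0.297, -0.002, 0.65]
}}

```text
clock: 8.8
eef_pos: [560.1, 365.3, 19.4]
tool_rot: [-3.141, -0.295, 2.824]
force: [-0.5, 0.2, -0.6]
width: 55.4
gripper_force: 0.0
```

```bash
python3 - <<'E'
from h import *
from cell import get_image
st();s=read_state();R=Ro.from_euler("xyz",s["tool_rot"]);G=s["eef_pos"]+R.apply([0,0,-18]);print("grasp pt",G,"toolz",R.apply([0,0,1]))
o=[]
for n,(x0,y0,x1,y1) in(("top",(280,130,360,210)),("side",(270,150,350,230))):
    im=get_image(n)[:,:,::-1];cv2.imwrite(f"pics/{n}3.png",im)
    o.append(cv2.resize(im[y0:y1,x0:x1],None,fx=5,fy=5,interpolation=cv2.INTER_CUBIC))
cv2.imwrite("pics/g3.png",np.hstack(o))
E
```

```text
8.8 [560.06 365.33  19.39] [-3.14 -0.29  2.82] [-0.47  0.19 -0.55] 55.431625687833915 0.0
grasp pt [565.03 363.7   36.61] toolz [-0.28  0.09 -0.96]
```

View pics/g3.png

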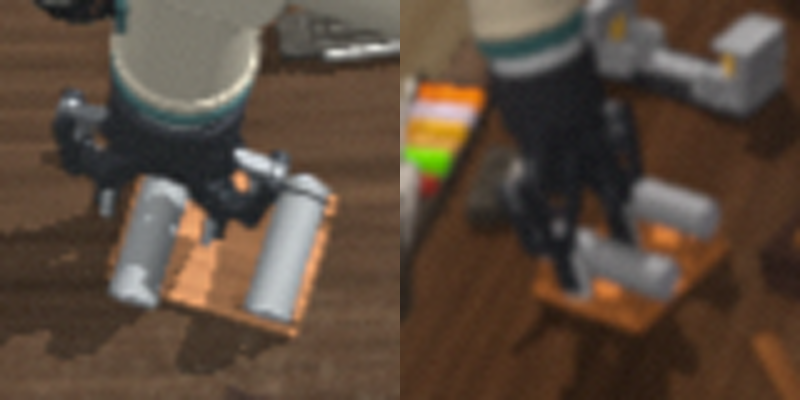

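The top view shows the cell lying properly in the stand, with its flat end near crop (135,300) as before, and the side view shows the fingers straddling it. Closing.

Request:
{"fn": "play_rows", "kwargs": {
  "deltas": [0, 0, 0, 0, 0, 0, 0.2, 0, 0, 0, 0, 0, 0, 0, 0, 0, 0, 0, 0, 0, 0, 0, 0, 0, 0, 0, 0, 0, 0, 0, 0, 0, 0, 0, 0]
}}

```text
clock: 9.52
eef_pos: [558.9, 367.2, 20.9]
tool_rot: [3.14, -0.295, 2.827]
force: [-1.2, 1.7, 6.8]
width: 28.2
gripper_force: 59.2
```

```bash
python3 - <<'E'
from h import *
import json
st();s=read_state();R=Ro.from_euler("xyz",s["tool_rot"])
cR=Ro.from_euler("z",np.radians(-18.1)) # cell frame in the stand
rel=R.inv()*cR; off=R.inv().apply(np.array([567.5,363.0,37])-s["eef_pos"]);print(rel.as_euler("xyz",degrees=True),off)
json.dump([rel.as_quat().tolist(),off.tolist()],open("rel.json","w"))
E
cat >> h.py <<'E'
import json,os
if os.path.exists("rel.json"):
    q,off=json.load(open("rel.json"));rel=Ro.from_quat(q);off=np.array(off)
    def tgt(xc,yc,zc,deg):
        cR=Ro.from_euler("z",CY)*Ro.from_rotvec([0,-np.radians(deg),0]);R=cR*rel.inv()
        return np.r_[C0+Ro.from_euler("z",CY).as_matrix()[:2,:2]@[xc,yc],zc]-R.apply(off),R.as_euler("xyz")
    def cellpose():
        s=read_state();R=Ro.from_euler("xyz",s["tool_rot"]);p=s["eef_pos"]+R.apply(off)
        Z=Ro.from_euler("z",-CY);q=Z.apply(p-np.r_[C0,0]);ax=Z.apply((R*rel).apply([1,0,0]))
        print(s["clock"],"cell in charger",q,"tilt",np.degrees(np.arcsin(ax[2])),"yaw",np.degrees(np.arctan2(ax[1],ax[0])),"F",Z.apply(s["force"]),s["width"],"q",s["qpos"])
E
python3 -c "
from h import *
cellpose();print(tgt(0,0,31,0));print(delta(*tgt(14,0,150,15)))"
```

```text
9.525 [558.95 367.24  20.92] [ 3.14 -0.3   2.83] [-1.17  1.66  6.76] 28.20707896546094 59.244232177734375
[ 179.93   16.92 -179.95] [ -4.36  -1.36 -18.14]
9.525 cell in charger [-125.84  302.97   37.  ] tilt -9.309392390783531e-16 yaw 1.0999999999999905 F [-1.65  1.18  6.76] 28.20707896546094 q [-0.21  1.08 -0.61  1.36  0.36  1.01  0.45]
(array([578.23,  39.91,  14.92]), array([ 3.14, -0.3 ,  2.81]))
[ -99.8  -305.45 -146.98   -2.84 -261.82   18.68]
```

```bash
python3 - <<'E'
import json
q,o=json.load(open("rel.json"));o[1]=0.;json.dump([q,o],open("rel.json","w"))
from h import *
print(delta(*tgt(14,0,150,15)))
E
```

```text
[ -99.77 -306.81 -146.97   -2.84 -261.82   18.68]
```

Request:
{"fn": "play_rows", "kwargs": {
  "deltas": [6, 0, -20, 0, 0, 0, 0, 18, 0, -60, 0, 0, 0, 0, 33, 0, -110, 0, 0, 0, 0, 10, -50, -118, 0, -0.05, 0.003, 0, -13, -103, -124, 0, -0.1, 0.006, 0, -36, -156, -130, 0, -0.15, 0.01, 0, -59, -209, -136, 0, -0.2, 0.014, 0, -80, -260, -142, 0, -0.24, 0.018, 0, -100, -306, -147, -0.003, -0.262, 0.019, 0, -100, -306, -147, -0.003, -0.262, 0.019, 0]
}}

```text
clock: 10.78
eef_pos: [595.7, 24.8, 131.8]
tool_rot: [-3.136, -0.032, 2.798]
force: [-0.1, 1.1, -1.4]
width: 28.4
gripper_force: 59.6
```

```bash
python3 - <<'E'
from h import *
cellpose();print(delta(*tgt(14,0,105,27)))
E
```

```text
10.775 cell in charger [ 16.96  -7.09 149.75] tilt 15.112875117609194 yaw -0.44225871677620043 F [-0.4   0.98 -1.39] 28.44541153032275 q [ 0.26  0.75 -0.57  1.72  0.5   0.85  0.69]
[  -2.22    7.42   45.29   -7.27 -207.49   -9.31]
```

Request:
{"fn": "play_rows", "kwargs": {
  "deltas": [0, 4, 12, -0.003, -0.06, -0.005, 0, -1, 7, 24, -0.007, -0.12, -0.009, 0, -2, 7.4, 36, -0.007, -0.18, -0.009, 0, -2.2, 7.4, 45, -0.007, -0.207, -0.009, 0, -2.2, 7.4, 45, -0.007, -0.207, -0.009, 0, -2.2, 7.4, 45, -0.007, -0.207, -0.009, 0]
}}

```text
clock: 11.52
eef_pos: [599.7, 39.6, 87.4]
tool_rot: [3.134, 0.175, 2.815]
force: [0.7, 0.3, -0.6]
width: 28.4
gripper_force: 59.5
```

```bash
python3 - <<'E'
from h import *
from cell import get_image
cellpose();print(delta(*tgt(14,0,63,27)))
s=read_state();R=Ro.from_euler("xyz",s["tool_rot"]);c=s["eef_pos"]+R.apply(off);cR=R*rel
V=[[-60,0,0],[56,0,0],[60,0,0],[0,0,0],[60,0,7],[60,0,-7],[-60,0,15],[-60,0,-15],[-60,15,0],[-60,-15,0],[56,15,0],[56,-15,0]]
o=[]
for n,(x0,y0,w,h) in(("top",(385,120,70,75)),("side",(290,115,75,75))):
    im=get_image(n)[:,:,::-1].copy();cv2.imwrite(f"pics/{n}4.png",im)
    a=cv2.resize(im[y0:y0+h,x0:x0+w],None,fx=5.5,fy=5.5,interpolation=cv2.INTER_CUBIC)
    for v in V:
        p=(proj(n,c+cR.apply(v))[0]-[x0,y0]+.5)*5.5-.5;cv2.circle(a,tuple(int(q) for q in p),2,(0,0,255),1)
    o.append(a)
cv2.imwrite("pics/h4.png",np.hstack(o))
E
```

```text
11.525 cell in charger [ 12.04   8.06 105.98] tilt 26.9430780103657 yaw 0.32184654543532665 F [ 0.58  0.49 -0.55] 28.40571875046831 q [ 0.08  0.72 -0.36  1.93  0.74  0.47  0.41]
[ 5.6  -8.48 42.6   7.53 -1.01  7.52]
```

View pics/h4.png

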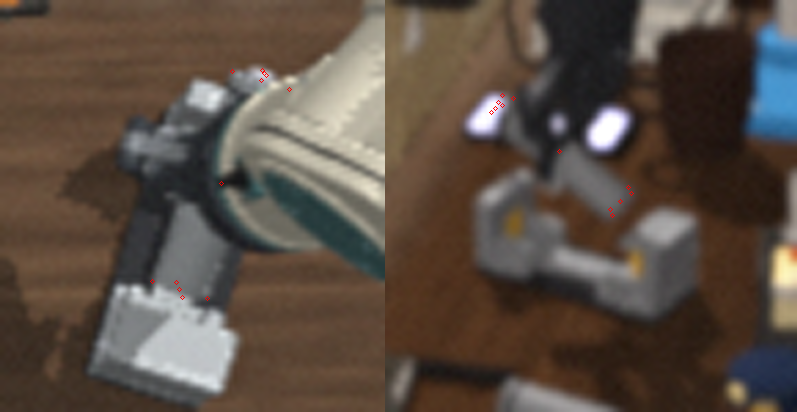

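The top view shows the flat end in front of the hood edge at about crop (180,290), aligned with the bay and matching prediction. The side view agrees. That uses up the picture viewings, so I continue by numbers. Letting the arm settle first, then correcting.

Request:
{"fn": "play_rows", "kwargs": {
  "deltas": [0, 0, 0, 0, 0, 0, 0, 0, 0, 0, 0, 0, 0, 0, 0, 0, 0, 0, 0, 0, 0]
}}

```text
clock: 12.0
eef_pos: [599.0, 39.2, 86.7]
tool_rot: [3.135, 0.174, 2.815]
force: [-0.4, -0.2, -2.3]
width: 28.2
gripper_force: 59.5
```

```bash
python3 - <<'E'
from h import *
cellpose();print(delta(*tgt(14,0,75,27)))
E
```

```text
12.0 cell in charger [ 11.59   7.41 105.31] tilt 26.901339866721848 yaw 0.3164334960851449 F [-0.32 -0.28 -2.34] 28.186612228039643 q [ 0.08  0.72 -0.36  1.93  0.74  0.47  0.4 ]
[ 2.91 -7.73 30.22  6.99 -1.74  7.27]
```

Request:
{"fn": "play_rows", "kwargs": {
  "deltas": [1, -4, 8, 0.003, 0, 0.004, 0, 2, -7.5, 16, 0.007, -0.002, 0.007, 0, 2.9, -7.7, 24, 0.007, -0.002, 0.007, 0, 2.9, -7.7, 30, 0.007, -0.002, 0.007, 0, 2.9, -7.7, 30, 0.007, -0.002, 0.007, 0, 2.9, -7.7, 30, 0.007, -0.002, 0.007, 0]
}}

```text
clock: 12.75
eef_pos: [599.0, 31.6, 56.7]
tool_rot: [3.14, 0.176, 2.808]
force: [-0.2, -1.0, -2.1]
width: 28.6
gripper_force: 59.5
```

```bash
python3 - <<'E'
from h import *
from cell import get_image
cellpose();print(delta(*tgt(14,0,60,27)))
cv2.imwrite("pics/top5.png",get_image("top")[:,:,::-1])
# hood band: measure barrel's lateral edges in the top image along lines across the bay at several stations
t=cv2.imread("pics/top5.png");g=cv2.cvtColor(t,cv2.COLOR_BGR2HSV)
Rz=Ro.from_euler("z",CY)
s=read_state();R=Ro.from_euler("xyz",s["tool_rot"]);c=s["eef_pos"]+R.apply(off);cR=R*rel
for u in(-50,-44,-38,-32):
    ys=np.arange(-33,34,3.);P=np.array([c+cR.apply([u,y,0]) for y in ys]);p=proj("top",P).astype(np.float32)
    v=cv2.remap(t,p[:,0].reshape(1,-1).copy(),p[:,1].reshape(1,-1).copy(),cv2.INTER_LINEAR)[0].mean(1);print(u,v.astype(int))
E
```

```text
12.75 cell in charger [13.96  0.38 75.31] tilt 27.028720979246653 yaw 0.03855233377128051 F [ 0.17 -0.99 -2.1 ] 28.61159718182268 q [ 0.05  0.76 -0.3   1.95  0.79  0.41  0.35]
[ 2.66 -0.4  15.07  0.29  0.5   0.72]
-50 [ 75  75  72  64  58  61  79  96 102 108 112 114 118 119 118 113  99  69
  41  46  56  58  57]
-44 [ 83  84  80  67  59  62  85  96 100 106 113 117 119 118 116 114 108  79
  47  43  53  56  55]
-38 [ 72  69  66  59  55  59  73  97 101 106 114 118 119 117 116 114 107  83
  50  41  51  57  56]
-32 [ 65  61  59  59  55  55  68  88 100 108 115 118 119 119 116 114 113  97
  47  41  55  56  57]
```

```bash
python3 - <<'E'
from h import *
t=cv2.imread("pics/top0.png").astype(np.float32)
Rz=Ro.from_euler("z",CY)
def prof(x,z,ys,ax=None):
    P=np.array([Rz.apply([x,y,z])+np.r_[C0,0] for y in ys]) if ax is None else np.array([Rz.apply([xx,x,z])+np.r_[C0,0] for xx in ys])
    p=proj("top",P).astype(np.float32)
    return cv2.remap(t,p[:,0].reshape(1,-1).copy(),p[:,1].reshape(1,-1).copy(),cv2.INTER_LINEAR)[0].mean(1).astype(int)
print("hood",[(x,prof(x,62,np.arange(-39,40,3.))) for x in(-75,-68,-60)])
print("block",[(x,prof(x,62,np.arange(-39,40,3.))) for x in(69,)])
print("strip",[(x,prof(x,16,np.arange(-24,25,3.))) for x in(-20,0,20)])
print("along block",prof(12,62,np.arange(50,90,2.),1)); print("along hood back",prof(0,62,np.arange(-96,-40,2.),1))
E
```

```text
hood [(-75, array([ 66,  65,  99, 168, 192, 195, 188, 189, 189, 190, 190, 190, 189,
       189, 189, 188, 188, 191, 194, 190, 188, 191, 182, 142, 126, 116,
        71])), (-68, array([ 63,  67,  97, 161, 190, 190, 188, 189, 188, 189, 189, 190, 190,
       190, 189, 189, 189, 188, 189, 189, 187, 189, 182, 140, 119, 112,
        62])), (-60, array([ 64,  67, 106, 165, 191, 190, 190, 191, 190, 190, 190, 190, 190,
       190, 190, 189, 189, 190, 189, 189, 190, 190, 181, 148, 117, 113,
        69]))]
block [(69, array([ 79,  78,  96, 148, 193, 196, 185, 144, 128, 161, 116, 156, 135,
       158, 188, 189, 190, 191, 204, 215, 200, 190, 185, 142,  89,  71,
        71]))]
strip [(-20, array([ 55,  55,  53,  69, 121, 175, 189, 189, 188, 189, 190, 176,  90,
        38,  41,  51,  54])), (0, array([ 56,  57,  56,  70, 122, 172, 190, 189, 189, 188, 185, 157,  81,
        36,  43,  52,  54])), (20, array([ 55,  53,  48,  48,  85, 143, 183, 190, 190, 189, 184, 159, 100,
        45,  32,  37,  35]))]
along block [ 89  86  83  77  83  99 143 175 189 191 193 196 183 159 108  76  68  69
  72  73]
along hood back [ 57  74  78  78  78 101 143 192 201 203 192 189 189 190 190 190 190 190
 190 190 191 191 185 179 184 185 179 179]
```

Request:
{"fn": "play_rows", "kwargs": {
  "deltas": [1, -1, 5, 0, 0, 0, 0, 2, -2, 10, 0, 0, 0, 0, 2.8, -2.1, 16, 0, 0, 0, 0, 2.8, -2.1, 16, 0, 0, 0, 0, 2.8, -2.1, 16, 0, 0, 0, 0]
}}

```text
clock: 13.42
eef_pos: [598.2, 29.6, 40.3]
tool_rot: [3.141, 0.176, 2.808]
force: [-0.2, -0.1, -0.8]
width: 28.2
gripper_force: 59.5
```

```bash
python3 - <<'E'
from h import *
cellpose();print(delta(*tgt(0,-1.7,59,27)))
E
```

```text
13.425 cell in charger [13.89 -1.82 58.87] tilt 27.01105662960637 yaw 0.045529230062105325 F [-0.18 -0.2  -0.8 ] 28.206128321683284 q [ 0.03  0.79 -0.26  1.96  0.82  0.37  0.33]
[13.66  0.16 -2.56  0.05  0.19  0.76]
```

Request:
{"fn": "play_rows", "kwargs": {
  "deltas": [3, 0, -0.5, 0, 0, 0, 0, 6, 0, -1.1, 0, 0, 0, 0, 9, 0, -1.6, 0, 0, 0, 0, 12, 0, -2.2, 0, 0, 0, 0, 13.6, 0, -2.5, 0, 0, 0, 0, 13.6, 0, -2.5, 0, 0, 0, 0]
}}

```text
clock: 14.18
eef_pos: [585.8, 33.8, 40.7]
tool_rot: [3.14, 0.177, 2.808]
force: [4.8, -2.0, -1.6]
width: 28.4
gripper_force: 59.6
```

```bash
python3 - <<'E'
from h import *
cellpose();print(delta(*tgt(-3,-1.7,58.5,27)))
E
```

```text
14.175 cell in charger [ 0.76 -1.95 59.34] tilt 27.083786622437614 yaw 0.016882591914999565 F [ 5.19 -0.32 -1.64] 28.354620499143646 q [ 0.    0.77 -0.24  1.99  0.84  0.34  0.29]
[3.88 0.25 0.16 0.19 1.46 0.33]
```

The tab is engaged: 5.2 N along +x, as expected for about 6 mm of travel, and little side force. Pushing back a bit further, then tipping down in stages.

```bash
python3 - <<'E'
from h import *
for a in((-3.5,-1.7,58.5,27),(-3.5,-1.7,55,22.5),(-3.5,-1.7,50.3,18)): print(delta(*tgt(*a)))
E
```

```text
[4.37 0.25 0.07 0.19 1.46 0.33]
[ 6.4   0.25  3.11  0.08 80.    0.44]
[  8.6    0.25   7.23  -0.03 158.54   0.54]
```

Request:
{"fn": "play_rows", "kwargs": {
  "deltas": [2, 0, 0, 0, 0, 0, 0, 4.6, 0.2, 0, 0, 0, 0, 0, 4.6, 0.2, 0, 0, 0, 0, 0, 5.5, 0.2, 1.5, 0, 0.04, 0, 0, 6.4, 0.2, 3.1, 0, 0.08, 0, 0, 7.5, 0.2, 5.2, 0, 0.12, 0, 0, 8.6, 0.2, 7.2, 0, 0.158, 0, 0, 8.6, 0.2, 7.2, 0, 0.158, 0, 0, 8.6, 0.2, 7.2, 0, 0.158, 0, 0]
}}

```text
clock: 15.3
eef_pos: [580.1, 36.4, 31.8]
tool_rot: [3.139, 0.021, 2.808]
force: [6.0, -1.5, -3.5]
width: 28.7
gripper_force: 59.5
```

```bash
python3 - <<'E'
from h import *
cellpose()
for a in((-3.5,-1.7,46,13.5),(-3.5,-1.7,41.7,9),(-3.5,-1.7,37,4.5)): print(delta(*tgt(*a)))
E
```

```text
15.3 cell in charger [-2.54 -1.39 50.04] tilt 18.10684233199039 yaw -0.025158047111848474 F [ 6.16  0.59 -3.46] 28.652600802413225 q [ 0.17  0.85 -0.46  1.87  0.68  0.57  0.5 ]
[ 2.49 -0.34  3.61  1.53 80.41  0.22]
[  3.95  -0.35   7.4    1.43 158.95   0.38]
[  5.38  -0.36  11.48   1.33 237.49   0.54]
```

Request:
{"fn": "play_rows", "kwargs": {
  "deltas": [1.3, -0.2, 1.8, 0, 0.04, 0, 0, 2.5, -0.3, 3.6, 0, 0.08, 0, 0, 3.2, -0.3, 5.5, 0, 0.12, 0, 0, 4, -0.3, 7.4, 0, 0.16, 0, 0, 4, -0.3, 7.4, 0, 0.16, 0, 0, 4, -0.3, 7.4, 0, 0.16, 0, 0]
}}

```text
clock: 16.05
eef_pos: [576.7, 37.2, 24.1]
tool_rot: [3.139, -0.138, 2.808]
force: [6.3, -1.9, -3.0]
width: 28.1
gripper_force: 59.7
```

```bash
python3 - <<'E'
from h import *
cellpose()
for a in((-3.2,-1.7,37,4.5),(-3,-1.7,32,0),(-3,-1.7,31,0)): print(delta(*tgt(*a)))
E
```

```text
16.05 cell in charger [-3.17 -1.74 41.45] tilt 9.00589568223305 yaw 0.0031142796755642094 F [ 6.59  0.31 -3.03] 28.137624779558244 q [ 0.26  0.93 -0.57  1.73  0.56  0.78  0.66]
[ 0.83  0.01  4.01  1.25 78.64  0.62]
[  1.32  -0.     8.43   1.14 157.18   0.77]
[  1.18  -0.     9.42   1.14 157.18   0.77]
```

Request:
{"fn": "play_rows", "kwargs": {
  "deltas": [0.5, 0, 2, 0, 0.04, 0, 0, 0.8, 0, 4, 0, 0.079, 0, 0, 1.1, 0, 6.2, 0, 0.12, 0, 0, 1.3, 0, 8.4, 0, 0.157, 0, 0, 1.3, 0, 8.4, 0, 0.157, 0, 0, 1.3, 0, 8.4, 0, 0.157, 0, 0]
}}

```text
clock: 16.8
eef_pos: [574.4, 37.9, 15.8]
tool_rot: [3.139, -0.295, 2.809]
force: [5.5, -1.0, -2.9]
width: 28.4
gripper_force: 60.0
```

```bash
python3 - <<'E'
from h import *
cellpose()
for a in((-3,-1.7,31,0),(0,-1.7,31,0)): print(delta(*tgt(*a)))
E
```

```text
16.8 cell in charger [-3.01 -1.78 31.88] tilt 0.043087220930251136 yaw 0.026433540291304347 F [ 5.56  0.87 -2.92] 28.40640944124654 q [ 0.29  1.02 -0.62  1.58  0.47  0.98  0.77]
[-0.25  0.07  0.84  0.78  0.75  0.72]
[-3.12  0.07 -0.03  0.78  0.75  0.72]
```

Request:
{"fn": "play_rows", "kwargs": {
  "deltas": [-0.3, 0, 0.9, 0, 0, 0, 0, -1.3, 0, 0.6, 0, 0, 0, 0, -2.3, 0, 0.3, 0, 0, 0, 0, -2.8, 0, 0.1, 0, 0, 0, 0, -2.8, 0, 0.1, 0, 0, 0, 0]
}}

```text
clock: 17.42
eef_pos: [576.5, 37.2, 15.4]
tool_rot: [3.139, -0.295, 2.809]
force: [5.5, -1.9, 0.4]
width: 28.5
gripper_force: 60.1
```

```bash
python3 - <<'E'
from h import *
cellpose();print(delta(*tgt(0.5,-1.7,30.5,0)))
E
```

```text
17.425 cell in charger [-0.77 -1.74 31.47] tilt 0.010075042710294546 yaw 0.04337377437059632 F [5.84 0.06 0.4 ] 28.535461772614028 q [ 0.29  1.03 -0.62  1.58  0.47  0.98  0.77]
[-1.49  0.03  0.55  0.41  0.17  0.92]
```

Request:
{"fn": "play_rows", "kwargs": {
  "deltas": [-1, 0, 0.3, 0, 0, 0, 0, -1.9, 0, 0.2, 0, 0, 0, 0, -1.9, 0, 0.2, 0, 0, 0, 0]
}}

```text
clock: 17.8
eef_pos: [576.8, 37.1, 15.0]
tool_rot: [3.14, -0.298, 2.809]
force: [2.6, -0.8, 4.9]
width: 28.1
gripper_force: 60.3
```

```bash
python3 - <<'E'
from h import *
cellpose()
E
```

```text
17.8 cell in charger [-0.37 -1.7  31.11] tilt -0.1555202351195186 yaw 0.0670818991793641 F [2.75 0.14 4.86] 28.142021963656358 q [ 0.29  1.03 -0.62  1.57  0.47  0.99  0.77]
```

The nub is on the contact: the x force is dropping and the cell is seated on the floor at level. Releasing.

Request:
{"fn": "play_rows", "kwargs": {
  "deltas": [-1.9, 0, 0.2, 0, 0, 0, 0.5, -1.9, 0, 0.2, 0, 0, 0, 0.65, -1.9, 0, 0.2, 0, 0, 0, 0.65, -1.9, 0, 0.2, 0, 0, 0, 0.65, -1.9, 0, 0.2, 0, 0, 0, 0.65]
}}

```text
clock: 18.42
eef_pos: [577.9, 36.3, 13.7]
tool_rot: [3.141, -0.299, 2.809]
force: [0.1, 0.5, 0.0]
width: 55.8
gripper_force: 0.0
```

Request:
{"fn": "play_rows", "kwargs": {
  "deltas": [0, 0, -15, 0, 0, 0, 0.65, 0, 0, -45, 0, 0, 0, 0.65, 0, 0, -90, 0, 0, 0, 0.65, 10, 0, -140, 0, 0, 0, 0.65, 40, 20, -190, 0, 0, 0, 0.65, 60, 70, -200, 0, 0, 0, 0.65, 80, 125, -210, 0, 0, 0, 0.65, 90, 180, -210, 0, 0, 0, 0.65, 100, 235, -210, 0, 0, 0, 0.65, 100, 235, -210, 0, 0, 0, 0.65]
}}

```text
clock: 19.68
eef_pos: [620.8, 276.4, 245.8]
tool_rot: [3.135, -0.301, 2.819]
force: [-0.7, -0.7, -0.2]
width: 55.2
gripper_force: 0.0
```

```bash
python3 - <<'E'
from h import *
from cell import get_image
st()
for n in("top","side"): cv2.imwrite(f"pics/{n}9.png",get_image(n)[:,:,::-1])
Rz=Ro.from_euler("z",CY)
def prof(n,P):
    t=cv2.imread(f"pics/{n}9.png").astype(np.float32);p=proj(n,Rz.apply(np.array(P,float))+np.r_[C0,0]).astype(np.float32)
    return cv2.remap(t,p[:,0].reshape(1,-1).copy(),p[:,1].reshape(1,-1).copy(),cv2.INTER_LINEAR)[0].mean(1).astype(int)
print("along top z46",prof("top",[[x,0,46] for x in np.arange(-60,82,4)]))
for x in(-40,-20,0,20,40,50):print("across",x,prof("top",[[x,y,31] for y in np.arange(-27,28,3)]))
print("side: along, height sweep at y=+15")
for x in(-30,-10,10,25,45): print(x,prof("side",[[x,8,z] for z in range(10,80,4)]))
# short cell still in stand: compare pixels with the first picture
a=cv2.imread("pics/top0.png").astype(int);b=cv2.imread("pics/top9.png").astype(int)
print("short cell diff",np.abs(a-b)[160:198,327:348].mean())
E
```

```text
19.675 [620.79 276.38 245.78] [ 3.13 -0.3   2.82] [-0.74 -0.72 -0.23] 55.24763293489276 0.0
along top z46 [187 187 188 188 185 184 185 184 184 184 182 184 184 183 183 182 182 181
 181 180 182 180 179 179 179 180 173 102 116 126  99  87 152 185 185 176]
across -40 [149 184 174 147 146 169 178 186 187 172 158 145 125 112 122 165 186 155
 135]
across -20 [ 61  56  58  81 133 172 184 188 185 174 162 143 125 102  60  39  35  36
  36]
across 0 [ 63  56  57  84 134 174 185 188 184 174 160 143 122  99  65  37  35  34
  35]
across 20 [ 55  51  46  77 136 174 185 187 181 172 159 142 120  98  61  36  34  37
  36]
across 40 [155 187 179 142 148 176 186 186 180 170 157 140 119 108 109 114 123 120
 110]
across 50 [169 184 164 113 104 145 156 164 169 150 132 112  86  79  93 116 123 115
 104]
side: along, height sweep at y=+15
-30 [102 109 114 114 113 116 125 139 151 150 132 100  67  58  54  54  55  54]
-10 [ 92  91  91  95 102 111 123 138 150 148 127  95  68  55  57  57  58  60]
10 [ 99  97  91  95 103 112 121 135 149 148 130 101  72  55  53  54  56  56]
25 [ 95  90  86  91 102 112 120 134 146 146 129  98  68  58  59  59  60  60]
45 [101 107 111 104  99 101 106 111 109  97  85  76  73  73  79  95 113 118]
short cell diff 1.8851294903926483
```

The cell lies level and straight in the bay: the edge profiles are the same all along it, and the nub is at the contact. The short cell hasn't moved, and the arm is clear. Handing in.

```bash
python3 -c "
from cell import finish_job
print(finish_job())"
```

```text
the job is handed in; nothing more can be done
None
```

The long cell is released and lies level and home between tab and end contact in the charger, the short cell is still in its place in the stand, and I handed the job in at about 20 s; the seating was checked from pixel profiles and contact forces, because all 10 picture views were already used.

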